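# Set the cast clamp in the dental lab

## Robot

A 6-joint arm with a two-finger parallel gripper is mounted at the origin on the work surface. World frame = base frame: x ahead of the robot, y to its left, z up, the work surface at z = 0. Lengths are in mm, angles in degrees, forces in N, time in s.
With the tool pointing down it reaches from about 325 to 925 mm from the base axis. Payload 3.1 kg.
Tool frame: the origin (TCP) lies between the finger pads, 19 mm behind the fingertips; this is the grasp point; z points along the fingers, y is the line along which they close (so a half turn about z gives the same grasp; the last joint's range is limited). The gripper opens to 85 mm and grips with 20 to 120 N. Pads are 22 mm wide; open, the fingers measure 114 mm over their backs; the gripper's body (76 mm by 85 mm) begins 54 mm behind the grasp point. The pads swing forward as they close: fully open they stand 13 mm farther back than shut.
Start: joints at [-73.35, 12.427, 92.441, -0, 75.132, -6.429], TCP at [245.019, -574.983, 250] pointing down, gripper open.
Joint ranges: [-157.48, 157.48], [-44.54, 120.13], [17.64, 146.25], [-64.5, 244.5], [7.68, 150.69], [-147.95, 147.95]. Speed limits (degrees/s): [159.86, 159.86, 180, 180, 180, 180].

## Interface

Orientations are given as [roll, pitch, yaw] about the fixed x, y, z axes, in that order (R = Rz(yaw) Ry(pitch) Rx(roll)).
In Python, from station import * gives the robot as it stands. Calls block until the motion is done:
- goto(position, orientation): joint-space move of the TCP to a pose.
- move_l(position, attitude=None, speed=150): straight line of the TCP; attitude=None keeps the orientation; speed is the mean speed in mm/s.
- move_j(angles): joint-space move.
- grip(opening, squeeze=None): finger opening in mm; squeeze is the grip in N (None keeps the last); returns when the fingers have stopped.
- wait(seconds).
- solve_ik(position, orientation): joint angles nearest the present ones, or None.
- get_obs(): the state.
- get_image(name): name is "side" or "top"; returns the picture (400x640x3 uint8, red, green, blue); there is no depth.
- get_calibration(name): a dict with "fx", "fy", "cx", "cy" (pixels), "D" ([k1, k2, p1, p2, k3] as OpenCV has them; the pictures are not rectified), "R" (3x3) and "t" (3): a world point X has camera coordinates R X + t. Camera axes: x right, y down, z forward; pixel columns grow to the right and rows downward; lengths in mm; the calibration is good to about 2 mm. A picture is of the moment at which its call begins. get_calibration takes no time and is no camera call.
A pose or a line that the arm cannot do raises Unreachable and nothing moves.
- sign_off(): hands the job in; it is judged then, once.
Trained networks look in the newest picture that a camera, given by its name, has taken for a name from the list of things; names that differ only in an ending like _2 or _b are one class to them, and where a whole thing is asked for, a point or a joint stands for the part that bears it (a point fixed in the world has none). Each returns a list of dicts, best first, with "score" (0 to 1); they miss things now and then, are a little off and sometimes report something else, mostly with a low value. They report only what shows in the picture. A call takes as long as a camera call.
- spot_in(name, camera): "extent" ([centre column, centre row, width, height] in pixels, round what is visible of it).
- regions_of(name, camera): "region" (400x640 bool, what is visible of it) and "extent" ([centre column, centre row, width, height] in pixels, round what is visible of it).
The state is a dict: "t": time; "joint_pos": joint angles; "qvel": joint speeds; "effort": joint torques, N m; "tcp_pos": TCP position; "ee_rot": TCP orientation; "wrist_force": force on the tool from outside, world axes, zero at the start; "moment": the same for the moment, N m; "grip_width": finger opening in mm; "grip_force": force on a finger pad.
Only numpy, scipy, OpenCV 4.12 (cv2) and the standard library are available. Lean on these libraries where they do the work, as an engineer would, in place of code of your own. Each camera call takes 0.05 s, during which the arm holds its last target. There are 200 camera calls.

## Task

Slide the plaster cast's carrier along its rail until it clicks into the detent under the clamp bridge, then screw the thumbscrew down (clockwise) until it is fully seated. Then back it off a quarter turn and finish holding it there, still gripped between the fingers, so that a colleague can set the lock ring; do not disturb the jar, cup and spatula lying around.

Things in the scene. Friction and masses are not known exactly. Their poses are not given: they have to be found in the camera images.
- fixture: Fixed fixture: grey base plate 160 (x) x 340 (y) x 10 mm; steel rail 40 mm wide along its y; at y = +80 mm an aluminium clamp bridge over the rail (beam 148 x 26 mm, underside 84, top 98 mm above the counter; posts 20 x 26 mm centred at x = +-64 mm) with a flat dark lock ring round the screw. Origin: centre of the plate's underside; z up; the carrier travels along its +y to go under the bridge.
- station (a point): Fixed point on the rail's middle line right under the thumbscrew, 37 mm above the counter (level with the carrier's top face). The carrier is in its detent when cast_middle coincides with it. Axes as fixture.
- carrier (a joint): Travel of the carrier along the fixture's +y, in m: starts between 0 and 0.07; 0.120 is the station detent; end stop 0.150, beyond it. Slides stiffly (1.5 N, about 0.6 kg) and stays where left; from 12 mm before the station a sprung ball must be pushed over a ridge (about 10 N in all), then drops in and centres it; a like force would push it out on the far side.
- cast_middle (a point): Middle of the white plaster cast (66 x 62 mm, 39 mm high with teeth) on the carrier's top face. The carrier is an aluminium plate 90 (x) x 160 (y) x 12 mm, reaching 115 mm behind (-y) and 45 mm ahead (+y) of this point, its top face 37 mm above the counter. Axes as fixture.
- push_tab (a point): Middle of the top edge of the carrier's upright push tab: aluminium, 44 mm wide (x), 10 mm thick (y), 42 mm high, top edge 79 mm above the counter, 105 mm behind (-y) the cast's middle. Push its -y face towards +y with closed fingers, or pinch it across its thickness. Axes as fixture.
- clamp_screw (a joint): Angle of the thumbscrew in rad: 0 is fully seated (hard stop), growing counter-clockwise seen from above (unscrewing). It starts between 1.0 and 2.6 and opens to 4. Turns stiffly (0.08 N m), stays where left and does not noticeably rise or sink. A quarter turn off the seat reads 1.57.
- thumbscrew: Steel thumbscrew's flat upright wing on the bridge: 42 mm long (its x), 10 mm thick (y), 32 mm high, 108 to 140 mm above the counter, on a hub 18 mm across. Origin on the screw's axis 102 mm above the counter; z up; turns with the screw. Seated, its x axis lies 45 degrees clockwise (from above) of the fixture's x axis; a quarter turn off, 45 degrees counter-clockwise.
- screw_grip (a point): Point on the screw's axis inside the wing, 128 mm above the counter: place the TCP here to grip the wing from above across its thickness. Axes as thumbscrew.
- stain_bottle: Bystander: small amber jar with black cap, 30 mm across, 55 mm high, beside the fixture. Origin: centre of its underside.
- mixing_cup: Bystander: white mixing cup, 68 mm across, 55 mm high, beside the fixture. Origin: centre of its underside.
- spatula: Bystander: spatula about 180 mm long lying flat on the counter on the robot's side of the fixture. Origin: underside, near its middle; it lies along its own x.

How it is judged (in metres and radians):
On the way, in this order (a step that is already met when the one before it is completed fails the run):
1. the carrier is in the station detent (value of joint carrier between 0.116 and 0.124 m), for 0.2 s.
2. with the carrier in the station, the thumbscrew is screwed down fully seated (all of step 1 and value of joint clamp_screw below 0.08 rad), for 0.2 s.
At the end, for the whole second after the job is handed in: The carrier is in its detent (within 4 mm of the station), the thumbscrew stands still, a quarter turn (1.57 rad, within 0.3 rad) open from its seat, having been seated (within 0.08 rad) after the carrier arrived, and the fingers still grip its wing with more than 3 N (all of step 1 and value of joint clamp_screw between 1.27 and 1.87 rad and velocity of joint clamp_screw between -0.1 and 0.1 rad/s and contact force between the fingers and thumbscrew above 3 N); the arm keeps its last pose, push and grip.
It fails at once if the stain jar is shifted more than 20 mm (distance of stain_bottle from where it was at the start of the episode above 0.02 m).
It fails at once if the mixing cup is shifted more than 20 mm (distance of mixing_cup from where it was at the start of the episode above 0.02 m).
It fails at once if the spatula is shifted more than 20 mm (distance of spatula from where it was at the start of the episode above 0.02 m).
It also fails if it takes over 69 s, if anything falls off the work surface, if the arm or the gripper's body presses on something with over 40 N, if the wrist force passes 120 N, or if a joint passes its speed limit or range.

## Working session

There is one attempt and no reset: what is moved stays moved. The work goes in short steps, each a Python script; the robot and the scene stay as the last script left them, time stands still between calls to the robot, and variables do not carry over. Pictures are saved under pics/ and viewed, at most 10 in all, crops included, and the job is handed in when it is done.

```bash
mkdir -p pics
python3 - <<'E'
from station import *
import cv2,numpy as np
for c in ["top","side"]:
    im=get_image(c); cv2.imwrite(f"pics/{c}0.png",im[:,:,::-1])
    k=get_calibration(c); print(c,k)
    for n in ["fixture","cast_middle","push_tab","thumbscrew","stain_bottle","mixing_cup","spatula"]:
        print(n,[(round(d["score"],2),np.round(d["extent"]).tolist()) for d in spot_in(n,c)[:2]])
o=get_obs(); print(o)
E
```

```text
top {'fx': 519.2144400086598, 'fy': 519.2144400086598, 'cx': 323.632822022353, 'cy': 202.7124862884343, 'D': array([-0.0430886,  0.       ,  0.       ,  0.       ,  0.       ]), 'R': array([[ 0.00512656, -0.99920755,  0.03947148],
       [-0.99237548, -0.00994441, -0.12284953],
       [ 0.1231447 , -0.03854073, -0.99164005]]), 't': array([-23.87151377, 596.77805098, 898.69027991])}
fixture [(0.63, [336.0, 245.0, 194.0, 120.0])]
cast_middle [(0.9, [370.0, 248.0, 93.0, 65.0])]
push_tab [(0.85, [371.0, 252.0, 95.0, 65.0])]
thumbscrew [(0.47, [292.0, 232.0, 8.0, 24.0])]
stain_bottle [(0.72, [293.0, 232.0, 7.0, 24.0]), (0.62, [397.0, 184.0, 23.0, 19.0])]
mixing_cup [(0.85, [322.0, 145.0, 36.0, 40.0])]
spatula [(0.69, [334.0, 312.0, 101.0, 44.0])]
side {'fx': 469.78337922209045, 'fy': 469.78337922209045, 'cx': 320.7883289713835, 'cy': 200.29345669634276, 'D': array([-0.00722067,  0.        ,  0.        ,  0.        ,  0.        ]), 'R': array([[ 0.95960847, -0.28111056,  0.01133329],
       [-0.16469905, -0.59396906, -0.78744839],
       [ 0.22809168,  0.75377556, -0.61627638]]), 't': arra
[... 432 characters left out ...]
, 259.0, 104.0, 177.0])]
{'t': 0.8, 'joint_pos': array([-7.33489775e+01,  1.24253649e+01,  9.24383872e+01, -1.01429901e-03,
        7.51327436e+01, -6.42974879e+00]), 'qvel': array([ 0.0743199 , -0.00981649, -0.10134974, -0.04922693,  0.02075626,
        0.04055475]), 'effort': array([ 1.36858239e-04, -3.96831572e+01, -3.04231131e+01,  4.08319693e-05,
        5.27612483e-04,  7.47285412e-06]), 'tcp_pos': array([ 245.03088754, -574.99874824,  250.04686547]), 'ee_rot': array([1.79996628e+02, 1.36660538e-03, 2.30810314e+01]), 'wrist_force': array([-0.05193008,  0.50458316, -0.35216925]), 'moment': array([-0.01526966,  0.02194834, -0.00873756]), 'grip_force': 0.0, 'grip_width': 85.5117109938013}
```

View pics/top0.png

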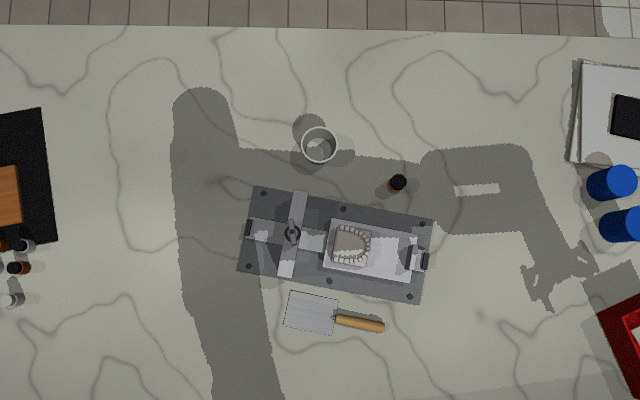

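View pics/side0.png

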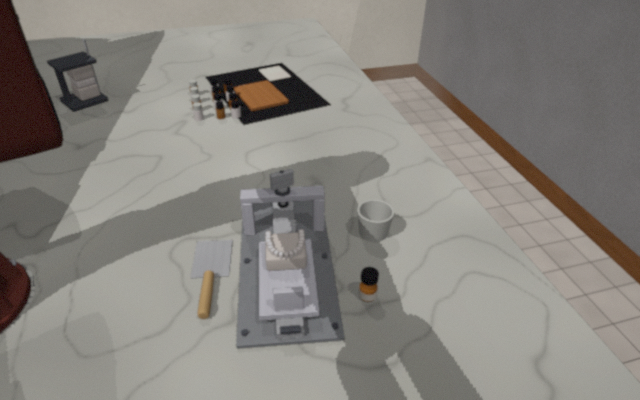

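The top view shows the plate with corners near (253,186), (433,220), (421,305) and (237,270). The bridge is on the left (world +y) at column 292, the tab near (421,258), the cup at (319,145), the jar at (397,184), and the spatula at (334,312). The side view agrees: the wing is at (282,182) and the tab at (289,298). I'll enlarge both views for exact corners.

Run:
```python
from station import *
import cv2,numpy as np
im=cv2.imread("pics/top0.png"); c=im[170:320,230:440]; cv2.imwrite("pics/topz.png",cv2.resize(c,None,fx=3.8,fy=3.8,interpolation=cv2.INTER_CUBIC))
im=cv2.imread("pics/side0.png"); a=cv2.resize(im[160:250,230:340],None,fx=3.6,fy=3.6,interpolation=cv2.INTER_CUBIC);b=cv2.resize(im[230:350,230:350],None,fx=3.3,fy=3.3,interpolation=cv2.INTER_CUBIC)
h=max(a.shape[0],b.shape[0]); f=lambda q:np.pad(q,((0,h-q.shape[0]),(0,0),(0,0)))
cv2.imwrite("pics/sidez.png",np.hstack([f(a),f(b)]))
for cam in ["top","side"]:
    for n in ["fixture","thumbscrew","push_tab"]:
        for d in regions_of(n,cam)[:1]:
            m=d["region"].astype(np.uint8); print(cam,n,d["score"],m.sum(),cv2.boxPoints(cv2.minAreaRect(cv2.findNonZero(m))).round(1).tolist())
```

```text
top fixture 0.91 16165 [[235.8000030517578, 270.3999938964844], [253.3000030517578, 179.89999389648438], [437.20001220703125, 215.60000610351562], [419.6000061035156, 306.1000061035156]]
top thumbscrew 0.77 206 [[287.0, 219.0], [297.0, 219.0], [297.0, 245.0], [287.0, 245.0]]
top push_tab 0.79 4622 [[320.6000061035156, 267.6000061035156], [329.8999938964844, 216.8000030517578], [421.0, 233.39999389648438], [411.79998779296875, 284.1000061035156]]
side fixture 0.91 15141 [[225.3000030517578, 172.8000030517578], [332.8999938964844, 166.3000030517578], [343.70001220703125, 342.0], [236.10000610351562, 348.6000061035156]]
side thumbscrew 0.94 411 [[270.0, 169.0], [292.0, 169.0], [292.0, 192.0], [270.0, 192.0]]
side push_tab 0.94 4680 [[253.8000030517578, 232.8000030517578], [313.3999938964844, 229.1999969482422], [318.70001220703125, 317.0], [259.20001220703125, 320.70001220703125]]
```

View pics/topz.png

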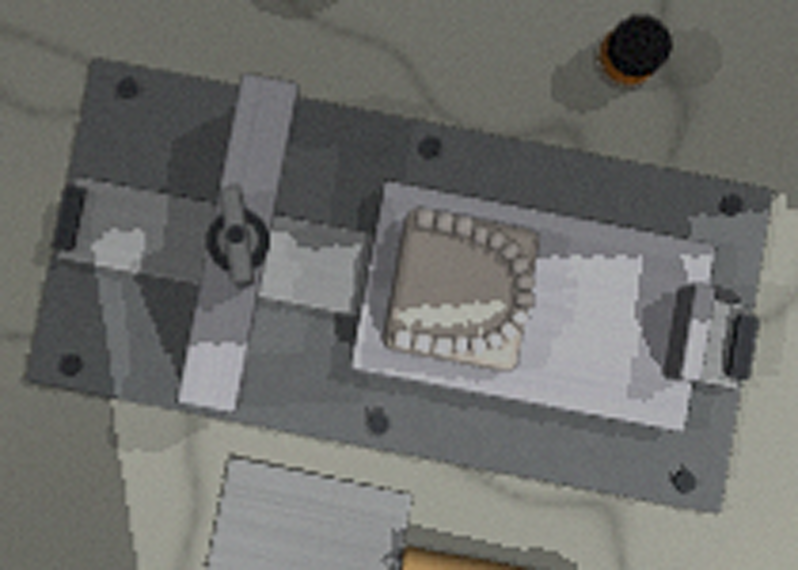

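View pics/sidez.png

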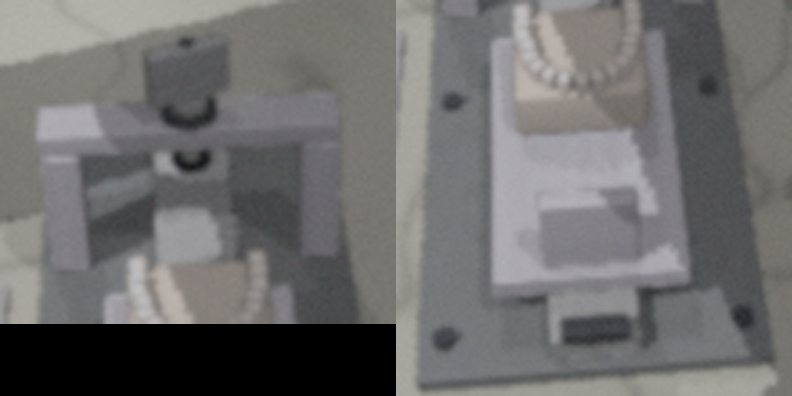

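```bash
cat > fit.py <<'E'
from station import *
import numpy as np,cv2
from scipy.optimize import least_squares
K={}
def proj(cam,X):
    k=K.setdefault(cam,get_calibration(cam)); M=np.array([[k["fx"],0,k["cx"]],[0,k["fy"],k["cy"]],[0,0,1]])
    return cv2.projectPoints(np.array(X,float).reshape(-1,1,3),cv2.Rodrigues(k["R"])[0],k["t"],M,k["D"])[0][:,0]
def Rz(a): return np.array([[np.cos(a),-np.sin(a),0],[np.sin(a),np.cos(a),0],[0,0,1]])
def fx(p,X): return np.array([p[0],p[1],0])+np.asarray(X,float)@Rz(p[2]).T
E
cat > run.py <<'E'
from fit import *
z=lambda P,s,o:(np.array(P)+.5)/s-.5+o
T=lambda P:z(P,3.8,(230,170)); A=lambda P:z(P,3.6,(230,160)); B=lambda P:z(P,3.3,(230,230))
plate=[(80,170,10),(80,-170,10),(-80,-170,10),(-80,170,10)]
beam=[(74,93,98),(74,67,98),(-74,93,98),(-74,67,98)]
# carrier travel q: cast_middle y = 80-120+q
car=[(45,5,37),(-45,5,37),(45,-155,37),(-45,-155,37)]
obs=[("top",plate,T([(93,58),(778,190),(720,513),(25,380)]),0),
("top",beam,T([(245,73),(298,84),(178,402),(236,410)]),0),
("top",car,T([(388,183),(355,368),(712,243),(685,430)]),1),
("side",[plate[2],plate[1]],B([(420,387),(773,362)]),0),
("side",beam,A([(333,97),(336,133),(40,107),(38,142)]),0),
("side",[car[3],car[2]],B([(490,285),(688,275)]),1)]
def res(p,cams=("top","side")):
    r=[]
    for cam,X,u,m in obs:
        if cam in cams: r.append(proj(cam,fx(p,np.array(X,float)+[0,p[3]*m,0]))-u)
    return np.vstack(r).ravel()
for c in [("top",),("side",),("top","side")]:
    s=least_squares(res,[550,0,-.15,40],args=(c,),loss="soft_l1"); print(c,s.x[:2].round(1),np.degrees(s.x[2]).round(2),s.x[3].round(1),"rms",np.sqrt((s.fun**2).mean()).round(2),abs(s.fun).max().round(2))
p=s.x
def wing(a,cam):
    d=Rz(a)@[21,0,0]; c=np.array([0,80,140.])
    return proj(cam,fx(p,[c+d,c-d]))
u=T([(233,187),(242,280)])
rw=lambda v:(wing(v[0],"top")-u).ravel()
for a0 in (.3,1.2,-.5):
    w=least_squares(rw,[a0]); print("wing rel deg",np.degrees(w.x),"q",w.x+np.pi/4,"cost",w.cost)
    uu=wing(w.x[0],"side"); print("side wing pred zoom",((uu-(230,160))*3.6).round(), "obs (146,47),(227,35)")
print("tab top pred",((proj("top",fx(p,[(22,-145+p[3],79),(-22,-145+p[3],79)]))-(230,170))*3.8).round())
print("screw",fx(p,(0,80,128)),"tab",fx(p,(0,-145+p[3],79)))
np.save("p.npy",p)
k=get_calibration("top")
# bystanders: bottle cap z=55, cup rim z=55
for n,px,h in [("bottle",(397,182.5),55),("cup",(319.5,145),55)]:
    g=least_squares(lambda v:(proj("top",[(v[0],v[1],h)])[0]-px),[550,0]); 
    print(n,g.x.round(),"in fixture",((g.x-p[:2])@Rz(p[2])[:2,:2]).round())
g=solve_ik(list(fx(p,(0,80,128))),[180,0,0]); print(g)
E
python3 run.py
```

```text
('top',) [523.4 -44.2] -10.45 14.2 rms 0.54 1.37
('side',) [580.2 -58.4] 1100.74 -46.7 rms 19.09 42.0
('top', 'side') [524.3 -44.8] 1069.9 14.3 rms 37.47 119.9
wing rel deg [16.32530671] q [1.07032852] cost 0.9283864500721878
side wing pred zoom [[226.  36.]
 [142.  55.]] obs (146,47),(227,35)
wing rel deg [16.32530271] q [1.07032845] cost 0.9283864500656619
side wing pred zoom [[226.  36.]
 [142.  55.]] obs (146,47),(227,35)
wing rel deg [16.32526183] q [1.07032773] cost 0.928386450090818
side wing pred zoom [[226.  36.]
 [142.  55.]] obs (146,47),(227,35)
tab top pred [[707. 279.]
 [692. 375.]]
screw [538.2874745   33.96549168 128.        ] tab [ 501.33642996 -173.42359363   79.        ]
bottle [ 632. -150.] in fixture [125. -84.]
cup [699. -11.] in fixture [166.  64.]
[-3.84657714e+00  1.00913686e+01  1.09409165e+02 -2.54444375e-14
  6.04994665e+01  8.61534229e+01]
```

```bash
sed -i 's/B=lambda P:z(P,/B=lambda P:z(np.array(P)-(396,0),/' run.py; python3 run.py
```

```text
('top',) [523.4 -44.2] -10.45 14.2 rms 0.54 1.37
('side',) [523.1 -46. ] -10.85 15.8 rms 0.91 2.1Traceback (most recent call last):
  File "run.py", line 20, in <module>
    s=least_squares(res,[550,0,-.15,40],args=(c,),loss="soft_l1"); print(c,s.x[:2].round(1),np.degrees(s.x[2]).round(2),s.x[3].round(1),"rms",np.sqrt((s.fun**2).mean()).round(2),abs(s.fun).max().round(2))
    return func(*args, **kwargs)
    result = trf(vector_fun.fun, vector_fun.jac, x0, f0, J0, lb, ub, ftol, xtol,
                 gtol, max_nfev, x_scale, loss_function, tr_solver,
                 tr_options.copy(), verbose, callback=callback_wrapped)
    return trf_no_bounds(
        fun, jac, x0, f0, J0, ftol, xtol, gtol, max_nfev, x_scale,
        loss_function, tr_solver, tr_options, verbose, callback=callback)
    f_new = fun(x_new)
    self._update_fun()
    ~~~~~~~~~~~~~~~~^^
    self.f = self.fun_wrapped(xp_copy(self.x))
             ~~~~~~~~~~~~~~~~^^^^^^^^^^^^^^^^^
    return np.atleast_1d(self.fun(x))
                         ~~~~~~~~^^^
    return self.f(x, *self.args, **self.kwargs)
           ~~~~~~^^^^^^^^^^^^^^^^^^^^^^^^^^^^^^
  File "run.py", line 17, in res
    if cam in cams: r.append(proj(cam,fx(p,np.array(X,float)+[0,p[3]*m,0]))-u)
                             ~~~~^^^^^^^^^^^^^^^^^^^^^^^^^^^^^^^^^^^^^^^^^^
  File "fit.py", line 6, in proj
    k=K.setdefault(cam,get_calibration(cam)); M=np.array([[k["fx"],0,k["cx"]],[0,k["fy"],k["cy"]],[0,0,1]])
                       ~~~~~~~~~~~~~~~^^^^^
ValueError: time passes only in moves, steps and waits
```

```bash
sed -i 's/^K={}/K={c:get_calibration(c) for c in ("top","side")}/; s/k=K.setdefault(cam,get_calibration(cam))/k=K[cam]/' fit.py; python3 run.py; python3 -c "
from station import *
print(get_obs()['t'])"
```

```text
('top',) [523.4 -44.2] -10.45 14.2 rms 0.54 1.37
('side',) [523.1 -46. ] -10.85 15.8 rms 0.91 2.1
('top', 'side') [523.2 -44.6] -10.57 14.6 rms 0.76 2.11
wing rel deg [16.79907878] q [1.0785974] cost 0.9851818641783192
side wing pred zoom [[225.  36.]
 [141.  55.]] obs (146,47),(227,35)
wing rel deg [16.79908683] q [1.07859754] cost 0.9851818641884424
side wing pred zoom [[225.  36.]
 [141.  55.]] obs (146,47),(227,35)
wing rel deg [16.7990409] q [1.07859674] cost 0.9851818642175973
side wing pred zoom [[225.  36.]
 [141.  55.]] obs (146,47),(227,35)
tab top pred [[706. 283.]
 [690. 379.]]
screw [537.89039573  34.01163101 128.        ] tab [ 499.28207371 -172.81911328   79.        ]
bottle [ 632. -150.] in fixture [127. -83.]
cup [699. -11.] in fixture [167.  66.]
[-3.84449744e+00  1.00463364e+01  1.09462059e+02 -2.54444375e-14
  6.04916045e+01  8.61555026e+01]
1.1
```

The two cameras agree to about 1.5 mm: carrier travel ≈ 14.6 mm, screw ≈ 1.08 rad. Next I pinch the tab.

Run:
```python
from fit import *
p=np.load("p.npy"); yaw=np.degrees(p[2])+180; R=Rz(p[2])
def st(s):
    o=get_obs(); f=(np.array(o["tcp_pos"])-[p[0],p[1],0])@R; print(s,round(o["t"],2),"fix",f.round(1),"q",(f[1]+145).round(1),"F",(o["wrist_force"]@R).round(1),"w",round(o["grip_width"],1),"g",round(o["grip_force"],1),"j6",round(o["joint_pos"][5],1))
q=p[3]
goto(list(fx(p,(0,-145+q,180))),[180,0,yaw]); st("above")
grip(50,40); move_l(list(fx(p,(0,-145+q,66))),speed=100); st("down")
grip(0,40); st("pinched")
move_l(list(fx(p,(0,-145+104,66))),speed=60); st("104")
for t in (112,116,118,120): move_l(list(fx(p,(0,-145+t,66))),speed=15); st(t)
```

```text
above 2.85 fix [   0.3 -131.1  180.3] q 13.9 F [-0.4 -0.  -0.8] w 85.2 g 0.0 j6 -106.1
down 4.58 fix [   0.8 -130.6   66.8] q 14.4 F [1.1 0.9 1.1] w 50.0 g 0.0 j6 -106.1
pinched 5.03 fix [   0.3 -130.5   66.6] q 14.5 F [-0.1  0.7  3.3] w 9.1 g 40.4 j6 -106.1
104 6.67 fix [  0.2 -40.8  66.6] q 104.2 F [-2.4  0.4  5.8] w 9.3 g 40.9 j6 -96.5
112 7.35 fix [  0.3 -35.1  66.6] q 109.9 F [-1.8 -7.8  6.7] w 9.0 g 40.8 j6 -95.6
116 7.77 fix [  0.2 -34.2  66.6] q 110.8 F [ -2.5 -19.4   5.3] w 9.3 g 41.0 j6 -95.1
118 8.05 fix [  0.2 -27.2  66.5] q 117.8 F [-2.   1.2  6.7] w 9.7 g 41.2 j6 -94.9
120 8.33 fix [  0.2 -24.5  66.5] q 120.5 F [-1.1  1.6  6.7] w 9.4 g 41.1 j6 -94.7
```

Run:
```python
from fit import *
p=np.load("p.npy"); R=Rz(p[2])
grip(50); o=get_obs(); print((o["wrist_force"]@R).round(1))
move_l(list(fx(p,(0,-25,200))),speed=150)
move_l(list(fx(p,(-60,-100,230))),speed=150)
ims=[]
for c,b in (("top",(170,320,230,440)),("side",(160,350,230,350))):
    im=get_image(c)[:,:,::-1]; z=im[b[0]:b[1],b[2]:b[3]]; z=z.copy()
    for X in [(45,125,37),(-45,125,37),(45,-35,37),(-45,-35,37),(22,-25,79),(-22,-25,79)]:
        u=proj(c,fx(p,X))[0]-(b[2],b[0]); cv2.circle(z,tuple(int(v) for v in u.round()),0,(0,0,255),-1)
    ims.append(cv2.resize(z,None,fx=2.8 if c=="side" else 2.1,fy=2.8 if c=="side" else 2.1,interpolation=cv2.INTER_NEAREST))
h=max(i.shape[0] for i in ims)
cv2.imwrite("pics/det.png",np.hstack([np.pad(i,((0,h-i.shape[0]),(0,0),(0,0))) for i in ims]))
print(get_obs()["t"])
```

```text
[-0.2 -0.4 -0.1]
10.7583
```

View pics/det.png

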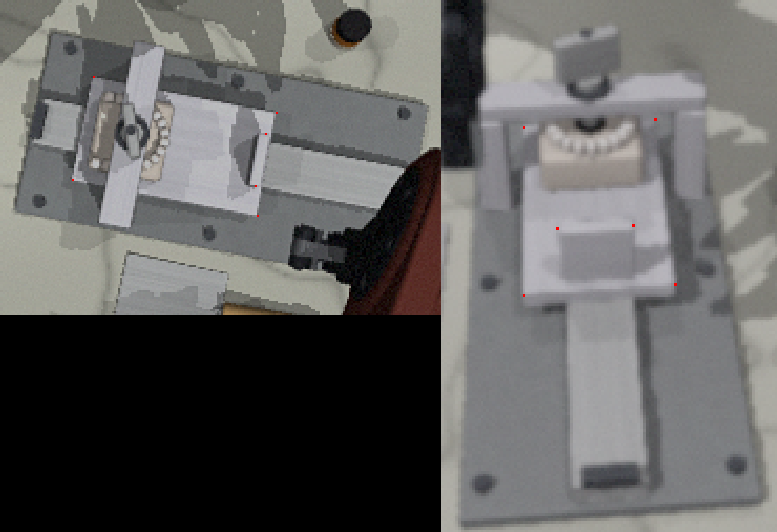

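In both views the carrier corners and tab edge land on the positions predicted for q = 120 mm (top-left view: carrier corners at (93,78) and (275,114)), so the carrier is in its detent. The wing is unobstructed at (130,128). Next I grip the wing.

```bash
cat >> fit.py <<'E'
p=np.load("p.npy"); R=Rz(p[2])
def st(s=""):
    o=get_obs(); f=(np.array(o["tcp_pos"])-[p[0],p[1],0])@R; y=o["ee_rot"][2]; q=np.radians((y-np.degrees(p[2])+45+90)%180-90) 
    print(s,round(o["t"],2),"fix",f.round(1),"F",(o["wrist_force"]@R).round(1),"Mz",round(o["moment"][2],2),"w",round(o["grip_width"],1),"g",round(o["grip_force"],1),"yaw",round(y,1),"q",q.round(2),"j6",round(o["joint_pos"][5],1)); return o
E
python3 - <<'E'
from fit import *
yaw=186.2
goto(list(fx(p,(0,80,210))),[180,0,yaw]); st("above")
grip(45,40); move_l(list(fx(p,(0,80,128))),speed=100); st("down")
grip(0,25); wait(.3); st("gripped")
E
```

```text
above 11.54 fix [ -0.3  79.7 209.7] F [ 0.2  0.3 -0.4] Mz 0.02 w 49.9 g 0.0 yaw -173.8 q 1.08 j6 -100.1
down 12.73 fix [  0.7  80.1 128.7] F [ 0.5 -0.1  0.7] Mz -0.02 w 45.2 g 0.0 yaw -173.8 q 1.08 j6 -100.0
gripped 13.43 fix [  0.5  80.7 128.9] F [-0.4  4.1  5. ] Mz -0.14 w 9.3 g 27.4 yaw -173.8 q 1.08 j6 -100.0
```

Run:
```python
from fit import *
grip(0,45)
pos=list(fx(p,(0,80,128))); pos[0]=round(pos[0],2)
for y in (170,154,140,132,128,125,122):
    goto(pos,[180,0,y]); wait(.2); o=st(y)
    if abs(o["moment"][2])>1.0: break
```

```text
170 14.22 fix [  0.5  80.6 128.9] F [-1.4  4.9  5. ] Mz -0.13 w 9.2 g 48.5 yaw 170.0 q 0.8 j6 -83.8
154 14.8 fix [  0.5  80.5 128.9] F [-2.5  3.6  5.5] Mz -0.09 w 9.2 g 48.5 yaw 154.0 q 0.52 j6 -67.8
140 15.34 fix [  0.4  80.4 128.9] F [-2.   3.6  5.9] Mz -0.05 w 9.1 g 48.5 yaw 140.0 q 0.27 j6 -53.8
132 15.8 fix [  0.4  80.4 128.9] F [-1.6  2.7  6. ] Mz -0.09 w 8.8 g 48.5 yaw 132.0 q 0.13 j6 -45.8
128 16.25 fix [  0.4  80.3 128.9] F [-1.4  2.8  5.8] Mz -0.02 w 9.4 g 48.5 yaw 128.0 q 0.06 j6 -41.8
125 16.7 fix [  0.4  80.3 128.9] F [-2.   3.   6.4] Mz -0.12 w 8.9 g 48.6 yaw 125.0 q 0.01 j6 -38.8
122 17.15 fix [  0.4  80.3 128.9] F [-1.5  3.5  7.1] Mz 0.99 w 8.7 g 58.9 yaw 122.3 q -0.04 j6 -36.0
```

Run:
```python
from fit import *
pos=list(fx(p,(0,80,128)))
goto(pos,[180,0,120.5]); wait(.5); o=st("seat")
for y in (125,140,156,172,188,202,214.2):
    goto(pos,[180,0,y]); wait(.2); st(y)
wait(.5)
c="top";ims=[]
for c,b in (("top",(180,280,230,350)),("side",(140,240,230,350))):
    z=get_image(c)[b[0]:b[1],b[2]:b[3],::-1].copy()
    ims.append(cv2.resize(z,None,fx=3.3,fy=3.3,interpolation=cv2.INTER_CUBIC))
cv2.imwrite("pics/end.png",np.hstack(ims)); st("end")
```

```text
seat 17.9 fix [  0.4  80.3 129. ] F [-0.9  3.3  7. ] Mz 1.5 w 9.3 g 72.6 yaw 120.9 q -0.06 j6 -34.6
125 18.35 fix [  0.4  80.3 128.9] F [-2.4  2.7  6.1] Mz 0.13 w 9.3 g 48.6 yaw 125.0 q 0.01 j6 -38.9
140 18.91 fix [  0.5  80.4 128.9] F [-1.7  2.9  5.8] Mz 0.06 w 9.6 g 48.5 yaw 140.0 q 0.27 j6 -53.9
156 19.48 fix [  0.5  80.5 128.9] F [-2.5  3.7  6.1] Mz 0.04 w 9.2 g 48.5 yaw 156.0 q 0.55 j6 -69.9
172 20.06 fix [  0.5  80.6 128.9] F [-2.   4.3  5.9] Mz 0.04 w 9.1 g 48.5 yaw 172.0 q 0.83 j6 -85.9
188 20.63 fix [  0.5  80.7 128.9] F [-1.2  4.   5.7] Mz 0.07 w 9.0 g 48.5 yaw -172.0 q 1.11 j6 -101.9
202 21.18 fix [  0.5  80.8 128.9] F [-1.9  4.9  6.1] Mz 0.06 w 9.3 g 48.5 yaw -158.0 q 1.35 j6 -115.9
214.2 21.69 fix [  0.4  80.9 128.9] F [-1.6  4.   5.9] Mz 0.09 w 9.1 g 48.5 yaw -145.8 q 1.57 j6 -128.1
end 22.29 fix [  0.4  80.9 128.9] F [-1.6  3.8  5.5] Mz 0.04 w 9.2 g 48.5 yaw -145.8 q 1.57 j6 -128.1
```

View pics/end.png

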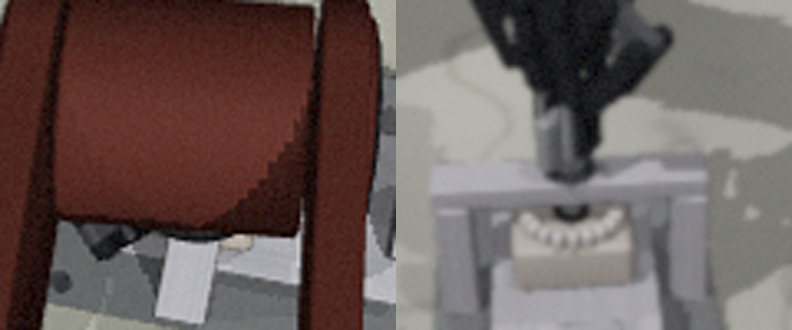

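The side view shows the wing still between the fingers near (560,130), with the cast under the bridge. The hard stop was felt at the expected angle, with the moment rising to 1.5 N m. The wing now sits 90° back from it under a 48 N grip, so I'm handing in.

```bash
python3 -c "
from station import *
print(sign_off())"
```

```text
the job is handed in; nothing more can be done
None
```

I handed the job in at about 22 s: the carrier is in its detent, and the thumbscrew was seated against its stop, then backed off a quarter turn (about 1.57 rad) and is still gripped at about 48 N; the station did not report a verdict, and I did not re-check the jar, cup and spatula by camera at the end.

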